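# Close and clip down a sample box

## Robot

A 7-joint arm with a two-finger parallel gripper is mounted at the origin on the work surface. World frame = base frame: x ahead of the robot, y to its left, z up, the work surface at z = 0. Lengths are in m, angles in rad, forces in N, time in s.
With the tool pointing down it reaches from about 0.35 to 0.9 m from the base axis. Payload 7.2 kg.
Tool frame: the origin (TCP) lies midway between the tips of the shut fingers; the grasp point (between the pads) lies 19 mm behind it (manip.grasp_offset is the distance from the TCP to the grasp point, in m); z points along the fingers, y is the direction in which the jaws open and shut (so a half turn about z gives the same grasp; the last joint's range is limited). The gripper opens to 88 mm and grips with 3 to 60 N. Pads are 20 mm wide; open, the fingers measure 115 mm over their backs; the gripper's body (75 mm by 178 mm) begins 61 mm behind the grasp point.
Start: joints at [1.113, 0.411, -0.013, 1.596, 0.006, 1.134, -0.082], TCP at [0.237, -0.578, 0.223] pointing down, gripper open.
Joint ranges: [-2.95, 2.95], [-0.29, 1.99], [-1.47, 1.44], [0.14, 2.54], [-1.03, 4.17], [0.13, 1.85], [-2.86, 2.86]. Speed limits (rad/s): [2.39, 2.39, 3.01, 3.01, 3.14, 3.14, 3.14].

## Interface

Orientations are given as a unit quaternion [x, y, z, w].
In Python, from plant import manip gives the robot as it stands.
- The arm moves only by the tool step_arm, never from a script. Its argument "moves" is a list of rows, each a list of 3 entries, a list of its own where there are three numbers: the shift along the world's x, y, z in mm, then the turn, a rotation vector about the world's x, y, z in degrees, then the opening, from 0 (shut) to 1 (fully open). A call has 1 to 20 rows; each row is the pose to reach, as a shift and turn from the pose commanded when the call began; what a row does not reach only later rows make up. A row lasts 1/10 s, in which the tool goes at most 50 mm and 8.59 degrees, less where a joint would pass 70% of its speed; a pose out of reach is approached as far as the arm can. A call with a gripper value outside its range is refused whole. The fingers move at their own pace and stop on an object; "grip_force" is the grip in N (left out, the last holds). Time passes only in rows, so rows that repeat a pose let the fingers close. It gives the time, the measured TCP pose, the force and the opening at its end, in the units of the state.
- manip.get_state(): the state, without advancing time (a new reading comes with each control period).
- manip.capture(name): name is "side" or "top" or "wrist"; returns a dict with "image" (420x560x3 uint8, red, green, blue), "range_z" (420x560 float32, m along the optical axis (not along the pixel's ray), 0 where there is no reading), "fovy" (degrees; the focal length in pixels is half the picture's height over the tangent of half this angle, whatever the lens; pixels are square), "cx", "cy" (the principal point, pixels), "k1" (the pictures are not rectified: a ray, as slopes to the right and down, at radius r is drawn at 1 + k1 r^2 times it, then the intrinsics apply), "R" (3x3) and "t" (3): a world point X has camera coordinates R X + t. Camera axes: x right, y down, z forward; pixel columns grow to the right and rows downward; lengths in m; the calibration is good to about 2 mm. A picture is of the moment at which its call begins.
- manip.sign_off(): hands the job in, once; it reports no verdict.
The state is a dict: "time_s": time; "q": joint angles; "qvel": joint speeds; "joint_torque": joint torques, N m; "tool_pos": TCP position; "orientation": TCP orientation; "contact_force": force on the tool from outside, world axes, zero at the start; "wrist_torque": the same for the moment, N m; "width": finger opening in m.
Only numpy, scipy, OpenCV 4.12 (cv2) and the standard library are available. Lean on these libraries where they do the work, as an engineer would, in place of code of your own. Each camera call takes 0.05 s, during which the arm holds its last target.

## Task

Set the loose lid gently onto the open sample box so that it is fully seated, without dropping it and with all four clips still open. Then snap the four hinged clips over its rim in opposite-corner order: one clip and the one diagonally across from it first, then the other diagonal pair. Leave everything else on the bench where it is.

Things in the scene. Friction and masses are not known exactly. Their poses are not given: they have to be found in the camera images.
- box: open grey metal sample box, 170 mm along its x axis, 120 along y, 95 high, walls 5 mm, screwed to the bench. Origin at the centre of its underside, z up. Two hinged steel clips on each long (+y and -y) side, near the ends, at x = +52 and -52 mm. A flat foot sticks out 18 mm at each short end
- box_rim (a point): centre of the box's mouth, at the height of the rim (95 mm above the bench), axes as the box
- lid: the box's loose lid, about 0.35 kg, right way up on the bench: aluminium plate 170 x 120 x 6 mm (long side along its x) on a 154 x 104 mm rubber plug, 10 mm deep, that drops into the box's 160 x 110 mm mouth; fits either way round (half turn). Origin: centre of the plug's underside, z up; plate top at z = 16 mm, total height 48 mm
- lid_grip (a point): middle of the lid's black grip bar: 16 mm thick along the lid's x, 64 mm long along its y, from 26 to 48 mm above the lid's origin (10 to 32 mm above the plate's top); this point is 38 mm above the origin. Pinch it across its 16 mm thickness
- lid_seat (a point): centre of the underside of the lid's plate, 10 mm above the lid's origin; it meets box_rim when the lid is fully seated
- clip_a (a joint): angle (rad) of the clip at the box's +x +y corner. 0: open, leaning outwards (start); 1.1, give or take 0.06: snapped shut over the seated lid's rim. Sprung: below 0.55 it opens, above it snaps shut. Hinge line along the box's x, at (52, 66, 75) mm in the box frame. Shut it by pushing the raised tongue near its tip, 30 mm above the hinge, level towards the box (4 to 10 N) until it snaps
- clip_a_corner (a point): outer top corner of clip a, mid-width; clip c is diagonally across. Steel angle 24 mm wide, 4 thick: shut, arm 30 mm up from the hinge, tongue over the lid to 26 mm inside the hinge line; this corner 2 mm outside and 30 above the hinge. Open, this corner is 28 mm outside and 12 above the hinge, tongue tip 15 outside and 37 above; pressing straight down may not shut it
- clip_b (a joint): angle (rad) of the clip at the box's +x -y corner. 0: open, leaning outwards (start); 1.1, give or take 0.06: snapped shut over the seated lid's rim. Sprung: below 0.55 it opens, above it snaps shut. Hinge line along the box's x, at (52, -66, 75) mm in the box frame. Shut it by pushing the raised tongue near its tip, 30 mm above the hinge, level towards the box (4 to 10 N) until it snaps
- clip_b_corner (a point): outer top corner of clip b, mid-width; clip d is diagonally across. Steel angle 24 mm wide, 4 thick: shut, arm 30 mm up from the hinge, tongue over the lid to 26 mm inside the hinge line; this corner 2 mm outside and 30 above the hinge. Open, this corner is 28 mm outside and 12 above the hinge, tongue tip 15 outside and 37 above; pressing straight down may not shut it
- clip_c (a joint): angle (rad) of the clip at the box's -x -y corner. 0: open, leaning outwards (start); 1.1, give or take 0.06: snapped shut over the seated lid's rim. Sprung: below 0.55 it opens, above it snaps shut. Hinge line along the box's x, at (-52, -66, 75) mm in the box frame. Shut it by pushing the raised tongue near its tip, 30 mm above the hinge, level towards the box (4 to 10 N) until it snaps
- clip_c_corner (a point): outer top corner of clip c, mid-width; clip a is diagonally across. Steel angle 24 mm wide, 4 thick: shut, arm 30 mm up from the hinge, tongue over the lid to 26 mm inside the hinge line; this corner 2 mm outside and 30 above the hinge. Open, this corner is 28 mm outside and 12 above the hinge, tongue tip 15 outside and 37 above; pressing straight down may not shut it
- clip_d (a joint): angle (rad) of the clip at the box's -x +y corner. 0: open, leaning outwards (start); 1.1, give or take 0.06: snapped shut over the seated lid's rim. Sprung: below 0.55 it opens, above it snaps shut. Hinge line along the box's x, at (-52, 66, 75) mm in the box frame. Shut it by pushing the raised tongue near its tip, 30 mm above the hinge, level towards the box (4 to 10 N) until it snaps
- clip_d_corner (a point): outer top corner of clip d, mid-width; clip b is diagonally across. Steel angle 24 mm wide, 4 thick: shut, arm 30 mm up from the hinge, tongue over the lid to 26 mm inside the hinge line; this corner 2 mm outside and 30 above the hinge. Open, this corner is 28 mm outside and 12 above the hinge, tongue tip 15 outside and 37 above; pressing straight down may not shut it
- cup: bystander: small open aluminium sample cup, 42 mm wide, 38 high, among the task's things
- jar: bystander: closed glass jar, 60 mm wide, 85 high, beyond the work area
- spatula: bystander: spatula with a wooden handle, 190 mm long, lying on the right side; origin near its middle
- brush: bystander: brush with a wooden handle, 170 mm long, lying towards the right side; origin near its middle
- weight: bystander: brass weight with a knob, 36 mm wide, 47 high, towards the left side
Not all that is in view belongs to the job. Leave any yellow look-alike of the lid alone.

How it is judged:
By the outcome, as a careful person would: the job done as asked, in the order asked, and still so for the second after the job is handed in, with the robot touching nothing.
It also fails if it takes over 58 s, if anything falls off the work surface, if the arm or the gripper's body presses on something with over 40 N, if the wrist force passes 120 N, or if a joint passes its speed limit or range.

## Working session

There is one attempt and no reset: what is moved stays moved. The work goes in short steps, Python scripts to look and compute and a tool call to move; the robot and the scene stay as the last step left them, time stands still between calls to the robot, and variables do not carry over. Pictures are saved under pics/ and viewed, and the job is handed in when it is done.

Besides the shell and the picture viewer there is one more tool, called after "Request:" as name([rows], argument=value, ...), one row to a line, values as JSON. step_arm: Moves the arm, as the interface text tells. Its arguments: {"type":"object","properties":{"moves":{"type":"array"},"grip_force":{"type":"number"}},"required":["moves"]}

```bash
ls; mkdir -p pics; cat > h.py <<'E'
import numpy as np, cv2
from plant import manip
def cap(n,save=None):
    c=manip.capture(n)
    if save: cv2.imwrite('pics/'+save,cv2.cvtColor(c['image'],cv2.COLOR_RGB2BGR))
    np.savez('/tmp/%s.npz'%(save or n),**c)
    return c
def f_(c): return c['image'].shape[0]/2/np.tan(np.radians(float(c['fovy']))/2)
def ray(c,u,v):
    f=f_(c);x=(u-c['cx'])/f;y=(v-c['cy'])/f
    X,Y=x,y
    for _ in range(20):
        s=1+c['k1']*(X*X+Y*Y);X,Y=x/s,y/s
    return np.array([X,Y,np.ones_like(X)])
def onplane(c,u,v,z):
    d=c['R'].T@ray(c,float(u),float(v));o=-c['R'].T@c['t']
    return o+d*(z-o[2])/d[2]
def cloud(c):
    h,w=c['range_z'].shape;v,u=np.mgrid[0:h,0:w].astype(float)
    r=ray(c,u,v);P=r*c['range_z']
    return np.einsum('ji,jhw->hwi',c['R'],P-np.asarray(c['t']).reshape(3,1,1))
def proj(c,X):
    p=c['R']@np.asarray(X)+np.asarray(c['t']).ravel();x,y=p[:2]/p[2];s=1+c['k1']*(x*x+y*y);f=f_(c)
    return x*s*f+c['cx'],y*s*f+c['cy']
E
python3 - <<'E'
from h import *
for n in('top','side','wrist'):
    c=cap(n,n+'0.png');print(n,c['fovy'],c['k1'],-c['R'].T@c['t'])
print(manip.get_state(),manip.grasp_offset)
E
```

```text
pics
top 42.77351135616335 -0.0635808711550403 [ 0.24184952 -0.02189265  1.50534617]
side 56.85552350245682 -0.05414630271535259 [0.4034429  0.89523895 0.64460046]
wrist 63.60460972251832 -0.03649433644359991 [ 0.31132597 -0.54756276  0.38324502]
{'time_s': 0.15, 'q': array([ 1.11281859,  0.41174956, -0.01272971,  1.59678714,  0.00557231,
        1.13430962, -0.08216691]), 'qvel': array([-2.15141810e-04, -1.87992991e-03,  4.62397300e-04, -2.24017231e-03,
       -7.02428616e-05, -2.41524643e-04, -1.72367350e-03]), 'joint_torque': array([ 1.33268746e-03, -5.88338113e+01,  6.42300490e-01, -2.91294640e+01,
       -5.38075052e-02,  1.58028858e-02,  8.79444110e-05]), 'tool_pos': array([ 0.2373397 , -0.57778869,  0.22200782]), 'orientation': array([ 9.81063116e-01,  1.93687356e-01, -1.43735297e-04, -5.92209219e-04]), 'contact_force': array([ 0.56834834, -0.40259713, -0.47800962]), 'wrist_torque': array([-0.01241044,  0.01425872,  0.02000219]), 'width': 0.08779010246096523} 0.0187
```

View pics/top0.png

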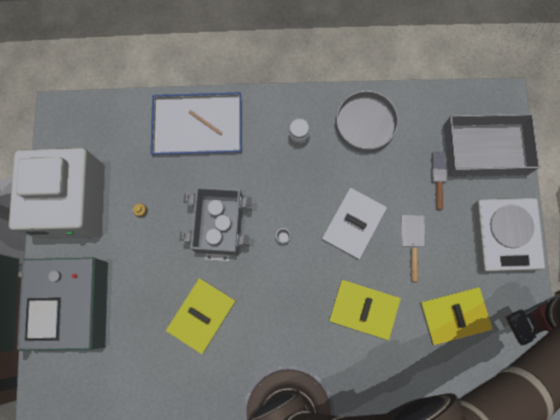

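View pics/side0.png

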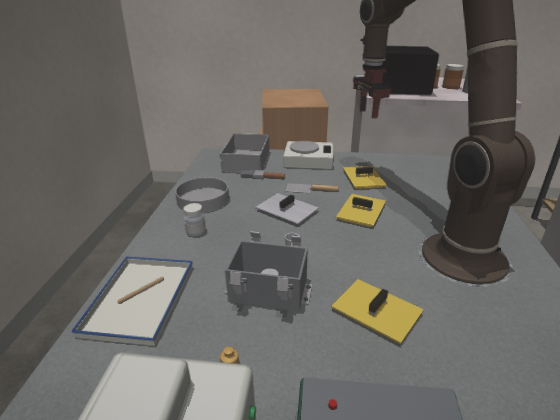

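View pics/wrist0.png

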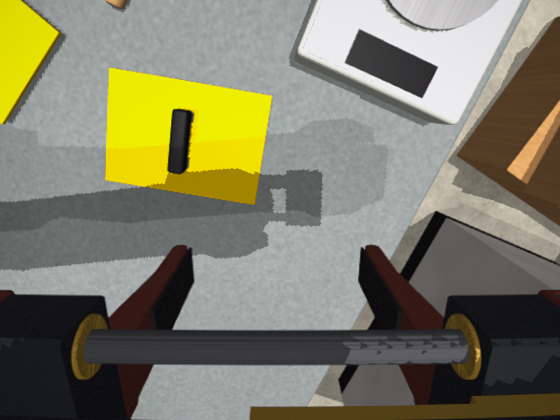

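Lid candidates in the top view are the grey-silver plate at (355,223) and three yellow plates at (201,316), (366,310) and (457,316). The silver one fits the aluminium description, since the task says to leave yellow look-alikes alone. The box is at (217,222), with the cup at (283,237) between the two. Next I'll confirm with a crop and measure.

```bash
python3 - <<'E'
from h import *
c=dict(np.load('/tmp/top0.png.npz'));im=cv2.cvtColor(c['image'],cv2.COLOR_RGB2BGR)
a=cv2.resize(im[175:275,305:405],(400,400),interpolation=cv2.INTER_CUBIC)
b=cv2.resize(im[172:272,167:267],(400,400),interpolation=cv2.INTER_CUBIC)
cv2.imwrite('pics/crop0.png',np.hstack([a,b]))
P=cloud(c)
hsv=cv2.cvtColor(im,cv2.COLOR_BGR2HSV)
# lid plate by height
roi=np.zeros(im.shape[:2],bool);roi[180:268,315:395]=1
z=P[...,2];print('bench z',np.median(z[260:300,280:320]))
m=(roi&(z>0.008)).astype(np.uint8)
print('lid heights',np.percentile(z[m>0],[5,25,50,75,95,99]))
k=max(cv2.findContours(m,0,1)[0],key=cv2.contourArea)
(r)=cv2.minAreaRect(k);print(r)
pl=m.astype(bool)&(abs(z-0.016)<0.006)
zz=0.016
pts=np.array([onplane(c,*p,zz)[:2] for p in k[:,0,:]]).astype(np.float32)
r=cv2.minAreaRect(pts*1000);print('plate rect mm',r)
# grip bar: dark pixels
g=(roi&(im.max(2)<60)).astype(np.uint8)
k=max(cv2.findContours(g,0,1)[0],key=cv2.contourArea)
print(cv2.minAreaRect(k), 'z',np.median(z[g>0]))
pts=np.array([onplane(c,*p,.048)[:2] for p in k[:,0,:]]).astype(np.float32)
print('bar rect',cv2.minAreaRect(pts*1000))
# box by height rim
roi[:]=0;roi[170:275,170:265]=1
m=(roi&(z>0.085)&(z<.12)).astype(np.uint8)
print('box z',np.percentile(z[m>0],[5,25,50,75,95]))
Q=P[m>0];print(Q.min(0),Q.max(0))
vis=np.zeros((100,100),np.uint8)
v=(np.clip(z[172:272,167:267],0,.12)/.12*255).astype(np.uint8)
cv2.imwrite('pics/boxz.png',cv2.resize(v,(600,600),interpolation=0))
E
```

```text
bench z 0.00014956761897868404
lid heights [0.01054676 0.01408375 0.01647181 0.01915281 0.04502082 0.0529234 ]
((354.22613525390625, 222.66879272460938), (43.1765022277832, 61.45269012451172), 28.610458374023438)
plate rect mm ((510.84942626953125, -203.0687255859375), (121.5323715209961, 177.4176025390625), 59.25437927246094)
((360.9000244140625, 226.7000274658203), (2.2360680103302, 0.4472135603427887), 26.56505012512207) z 0.04600323847073936
bar rect ((492.6969909667969, -216.420166015625), (6.137186527252197, 1.2616766691207886), 61.20106506347656)
box z [0.08666571 0.09138485 0.09450613 0.09803364 0.10996064]
[0.42888896 0.08264248 0.08507547] [0.60706704 0.27815706 0.11519381]
```

View pics/crop0.png

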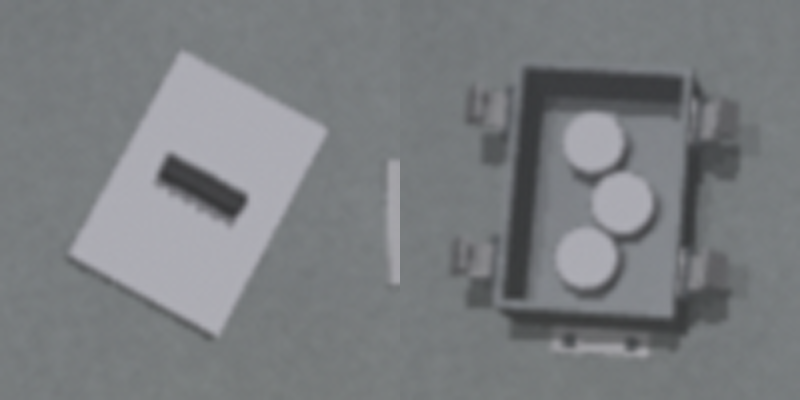

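View pics/boxz.png

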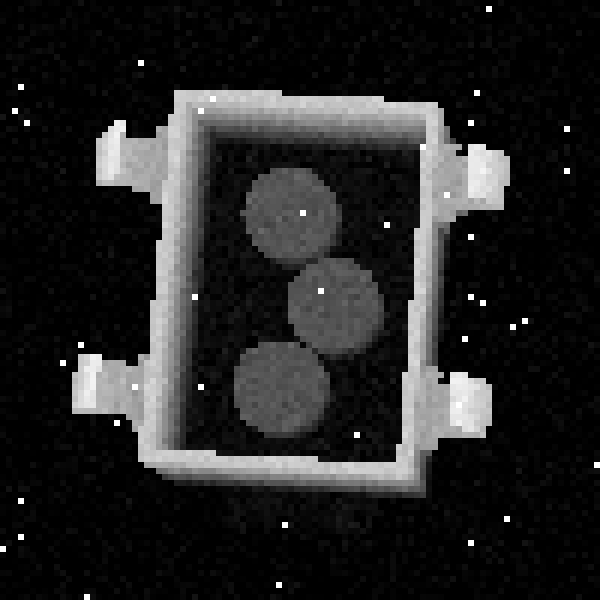

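The enlarged crop shows the silver lid with a black bar at its centre, near (355,222) in the top view. The box is open with its four clips leaning out. The lid's long axis is at about -29° and the box's at about -5°. I'll fit both more closely.

```bash
cat >> h.py <<'E'
def rect(c,mask,z,approx=True):
    k=max(cv2.findContours(mask.astype(np.uint8),0,1)[0],key=cv2.contourArea)
    pts=np.array([onplane(c,*p,z)[:2]*1000 for p in k[:,0,:]],np.float32)
    (cx,cy),(w,h),a=cv2.minAreaRect(pts)
    if w<h: w,h=h,w;a+=90
    a=(a+90)%180-90
    return np.round([cx,cy,w,h,a],1)
E
python3 - <<'E'
from h import *
c=dict(np.load('/tmp/top0.png.npz'));im=cv2.cvtColor(c['image'],cv2.COLOR_RGB2BGR)
P=cloud(c);z=P[...,2];g=im.max(2)
roi=np.zeros(g.shape,bool);roi[180:268,315:395]=1
print(g[200,355],g[260,330],g[222,355])
print('lid',rect(c,roi&(g>150),.016))
m=roi&(z>0.032)&(z<.06); print(m.sum(),'bar(depth)',rect(c,m,.048))
roi2=np.zeros(g.shape,bool);roi2[205:240,335:375]=1
print('bar(dark)',rect(c,roi2&(g<100),.048))
# box rim
roi=np.zeros(g.shape,bool);roi[180:262,185:250]=1
m=(roi&(z>.087)&(z<.103)).astype(np.uint8)
m=cv2.morphologyEx(m,cv2.MORPH_CLOSE,np.ones((3,3)))
for zc in (0.02,0.03):
    q=(roi&(z<0.07)).astype(np.uint8)
# interior hole: below rim inside
cs,h=cv2.findContours(m,cv2.RETR_CCOMP,1)
for k in sorted(cs,key=cv2.contourArea)[-3:]:
    pts=np.array([onplane(c,*p,.095)[:2]*1000 for p in k[:,0,:]],np.float32)
    print('rim',cv2.minAreaRect(pts))
Q=P[roi&(z>.105)&(z<.12)];print('clip tips',Q.round(3)[::4])
E
```

```text
179 124 66
lid [ 511.7 -203.2  169.1  119.3  -30.7]
152 bar(depth) [ 509.4 -201.7   62.8   19.    61.1]
bar(dark) [ 508.1 -201.    60.1   18.6   57.9]
rim ((458.67645263671875, 95.74762725830078), (7.988666534423828, 24.237979888916016), 89.2928466796875)
rim ((518.185791015625, 179.8496856689453), (114.24089813232422, 163.38369750976562), 84.96363067626953)
rim ((518.6625366210938, 179.9604034423828), (121.58233642578125, 171.531982421875), 84.97927856445312)
clip tips [[0.589 0.255 0.112]
 [0.585 0.259 0.106]
 [0.579 0.259 0.107]
 [0.574 0.092 0.108]
 [0.572 0.095 0.106]
 [0.569 0.097 0.11 ]
 [0.571 0.256 0.106]
 [0.568 0.258 0.111]
 [0.564 0.09  0.107]
 [0.561 0.092 0.107]
 [0.554 0.097 0.112]
 [0.553 0.092 0.107]
 [0.468 0.106 0.114]
 [0.466 0.104 0.111]
 [0.464 0.106 0.109]
 [0.461 0.104 0.108]
 [0.455 0.106 0.112]
 [0.453 0.101 0.108]
 [0.45  0.099 0.106]]
```

Request:
step_arm([
  [[273,375,0],[0,0,37.6],1],
  [[273,375,0],[0,0,37.6],1],
  [[273,375,0],[0,0,37.6],1],
  [[273,375,0],[0,0,37.6],1],
  [[273,375,0],[0,0,37.6],1],
  [[273,375,0],[0,0,37.6],1],
  [[273,375,0],[0,0,37.6],1],
  [[273,375,0],[0,0,37.6],1],
  [[273,375,0],[0,0,37.6],1],
  [[273,375,0],[0,0,37.6],1],
  [[273,375,0],[0,0,37.6],1],
  [[273,375,0],[0,0,37.6],1],
  [[273,375,0],[0,0,37.6],1],
])

```text
time_s: 1.45
tool_pos: [0.5092, -0.2054, 0.2225]
orientation: [0.867, 0.498, -0.001, 0.0]
contact_force: [0.1, -0.6, -1.1]
width: 0.088
```

```bash
python3 - <<'E'
from h import *
s=manip.get_state();print(s['tool_pos'],s['orientation'],s['contact_force'],s['time_s'])
c=cap('wrist','w1.png')
im=cv2.cvtColor(c['image'],cv2.COLOR_RGB2BGR);g=im.max(2)
P=cloud(c);z=P[...,2]
print(g[100,280])
E
```

```text
[ 0.50922246 -0.20544328  0.22245042] [ 8.67128815e-01  4.98083566e-01 -5.99736434e-04  1.39061036e-04] [ 0.09029229 -0.58655277 -1.06555034] 1.45
185
```

View pics/w1.png

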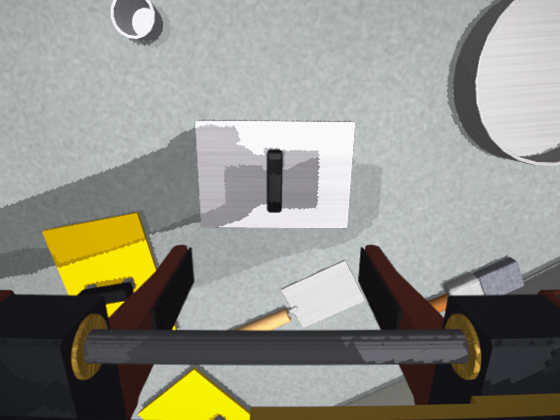

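The wrist view shows the whole lid, spanning (195,120) to (356,228), with its bar at (274,181). It is nearly square to the jaws. I'll measure it.

```bash
python3 - <<'E'
from h import *
c=dict(np.load('/tmp/w1.png.npz'));im=cv2.cvtColor(c['image'],cv2.COLOR_RGB2BGR);g=im.max(2)
P=cloud(c);z=P[...,2]
roi=np.zeros(g.shape,bool);roi[110:236,185:365]=1
m=roi&(z>.008)&(z<.06);print('lid depth',rect(c,m,.016), np.median(z[m]))
sat=im.max(2).astype(int)-im.min(2)
m=roi&(z>.032)&(z<.06);print('bar',rect(c,m,.048))
roi[:]=0;roi[140:220,255:295]=1
print('bar dark',rect(c,roi&(g<70),.048))
for p in [(196,121),(355,122),(348,228),(201,227)]: print(p,(onplane(c,*p,.016)*1000).round(1))
E
```

```text
lid depth [ 509.7 -199.7  169.7  119.9  -30.7] 0.015303782575570997
bar [ 510.5 -199.3   64.2   14.9   59.3]
bar dark [ 510.4 -198.6   63.    14.5   60. ]
(196, 121) [ 468.5 -106.9   16. ]
(355, 122) [ 613.2 -192.4   16. ]
(348, 228) [ 552.9 -295.3   16. ]
(201, 227) [ 406.6 -208.6   16. ]
```

Request:
step_arm([
  [[0,2,-50],[0,0,-0.4],1],
  [[0,2,-100],[0,0,-0.4],1],
  [[0,2,-130],[0,0,-0.4],1],
  [[0,2,-130],[0,0,-0.4],1],
  [[0,2,-130],[0,0,-0.4],1],
  [[0,2,-130],[0,0,-0.4],1],
])

```text
time_s: 2.1
tool_pos: [0.5117, -0.2021, 0.0947]
orientation: [0.868, 0.496, 0.001, 0.001]
contact_force: [-0.4, 0.7, -0.0]
width: 0.0877
```

```bash
python3 - <<'E'
from h import *
s=manip.get_state();print(s['tool_pos'],s['orientation'],s['contact_force'],s['time_s'])
c=cap('wrist','w2.png')
im=cv2.cvtColor(c['image'],cv2.COLOR_RGB2BGR);g=im.max(2)
P=cloud(c);z=P[...,2]
m=(z>.035)&(z<.056)&(np.hypot(P[...,0]-.51,P[...,1]+.2)<.045);print('bar',rect(c,m,.048))
E
```

```text
[ 0.51165757 -0.20214022  0.09473096] [0.86831052 0.49601842 0.00097829 0.00126817] [-0.35666833  0.70240217 -0.01541661] 2.1
bar [ 510.8 -198.4   64.2   15.6   58.7]
```

View pics/w2.png

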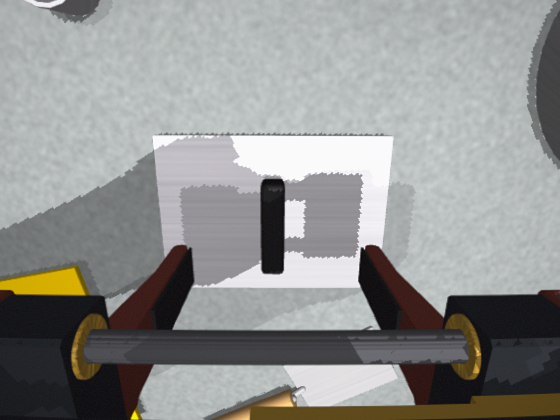

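The bar is still between the fingers, at pixel (272,226). I'll descend and grip.

Request:
step_arm([
  [[-1,3,-40],[0,0,0],1],
  [[-1,3,-60],[0,0,0],1],
  [[-1,3,-71],[0,0,0],1],
  [[-1,3,-71],[0,0,0],1],
  [[-1,3,-71],[0,0,0],1],
  [[-1,3,-71],[0,0,0],0],
  [[-1,3,-71],[0,0,0],0],
  [[-1,3,-71],[0,0,0],0],
  [[-1,3,-71],[0,0,0],0],
  [[-1,3,-71],[0,0,0],0],
  [[-1,3,-71],[0,0,0],0],
  [[-1,3,-71],[0,0,0],0],
  [[-1,3,-71],[0,0,0],0],
], grip_force=35)

```text
time_s: 3.45
tool_pos: [0.5095, -0.1981, 0.0216]
orientation: [0.868, 0.496, -0.0, -0.0]
contact_force: [-0.2, -0.3, 0.3]
width: 0.0275
```

Request:
step_arm([
  [[0,0,0],[0,0,0],0],
  [[0,0,0],[0,0,0],0],
  [[0,0,0],[0,0,0],0],
  [[0,0,0],[0,0,0],0],
])

```text
time_s: 3.85
tool_pos: [0.5097, -0.1982, 0.0217]
orientation: [0.868, 0.496, 0.0, 0.0]
contact_force: [1.8, -0.9, -1.6]
width: 0.0153
```

```bash
python3 - <<'E'
from h import *
s=manip.get_state();print(s['tool_pos'],s['contact_force'],s['wrist_torque'],s['width'])
E
```

```text
[ 0.50969836 -0.19822238  0.02165782] [ 1.83266397 -0.92345082 -1.60570214] [-0.1774325 -0.3604311  0.0335839] 0.015306182027781993
```

Request:
step_arm([
  [[0,0,20],[0,0,0],0],
  [[0,0,50],[0,0,0],0],
  [[0,0,90],[0,0,0],0],
  [[0,0,130],[0,0,0],0],
  [[0,0,165],[0,0,0],0],
  [[0,0,165],[0,0,0],0],
  [[2,40,165],[0,0,5],0],
  [[4,80,165],[0,0,9],0],
  [[5,120,165],[0,0,12],0],
  [[6,160,165],[0,0,16],0],
  [[7,200,165],[0,0,19],0],
  [[8,240,165],[0,0,22],0],
  [[8,280,165],[0,0,25.5],0],
  [[8,280,165],[0,0,25.5],0],
  [[8,280,165],[0,0,25.5],0],
])

```text
time_s: 5.35
tool_pos: [0.5162, 0.0826, 0.1849]
orientation: [0.736, 0.677, -0.001, -0.001]
contact_force: [-0.1, -0.7, -3.9]
width: 0.0157
```

```bash
python3 - <<'E'
from h import *
s=manip.get_state();print(s['tool_pos'],s['orientation'],s['contact_force'],s['wrist_torque'],s['width'])
c=cap('wrist','w3.png');c=cap('top','t3.png')
E
```

```text
[0.51616733 0.08256442 0.18493441] [ 0.73627406  0.67668174 -0.00121944 -0.00091587] [-0.11334493 -0.68922096 -3.89253835] [-0.06998798 -0.15273186 -0.02890515] 0.015726446782257743
```

View pics/w3.png

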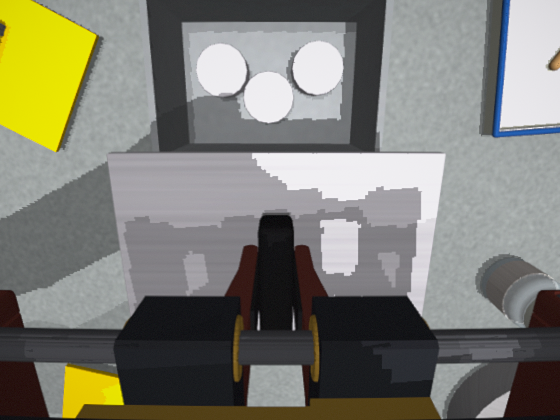

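View pics/t3.png

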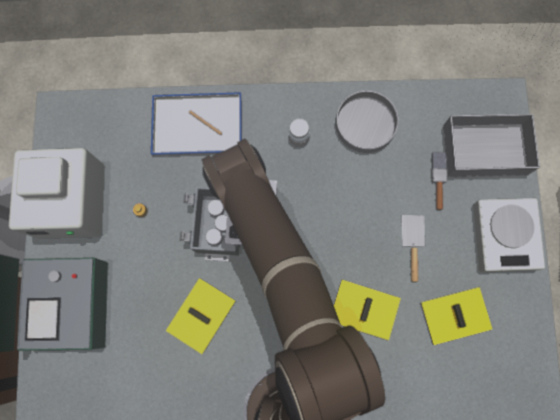

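Request:
step_arm([
  [[0,-20,30],[0,0,0],0],
  [[0,-40,60],[0,0,0],0],
  [[0,-60,90],[0,0,0],0],
  [[0,-60,90],[0,0,0],0],
  [[0,-60,90],[0,0,0],0],
  [[0,-60,90],[0,0,0],0],
])

```text
time_s: 6.05
tool_pos: [0.5165, 0.0218, 0.2752]
orientation: [0.737, 0.676, -0.001, -0.001]
contact_force: [-0.2, -0.6, -3.9]
width: 0.0159
```

```bash
python3 - <<'E'
from h import *
s=manip.get_state();print(s['tool_pos'],s['orientation'],s['contact_force'],s['wrist_torque'],s['width'])
c=cap('wrist','w4.png')
E
```

```text
[0.51654874 0.02181952 0.2751861 ] [ 0.73724134  0.67562846 -0.00081332 -0.00085548] [-0.19344106 -0.57153541 -3.94239117] [-0.01170018 -0.0612735  -0.02030215] 0.015887658948621496
```

View pics/w4.png

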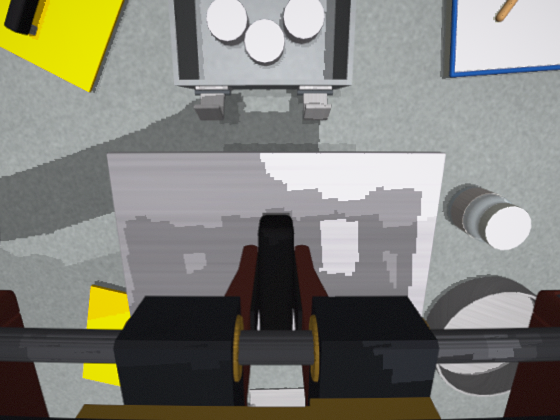

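Near rim of the box spans about (176,86) to (352,86), and the lid's front plate edge spans (108,153) to (445,153). I'll measure both in this one view, so calibration errors largely cancel.

```bash
python3 - <<'E'
from h import *
c=dict(np.load('/tmp/w4.png.npz'));im=cv2.cvtColor(c['image'],cv2.COLOR_RGB2BGR)
cv2.imwrite('pics/c4.png',cv2.resize(im[0:130,150:380],(800,452),interpolation=cv2.INTER_CUBIC))
P=cloud(c);z=P[...,2]
lid=np.zeros(z.shape,bool);lid[140:240,95:460]=1
print('lid z',[P[165,u].round(4) for u in(130,200,350,420)],[P[230,u,2].round(4) for u in(140,200,410)])
# front corner
zl=np.median(z[160:200,130:230]);print(zl)
for p in [(108.5,153.5),(445,153.5)]: print((onplane(c,*p,zl)*1000).round(1))
rim=(z>.088)&(z<.102);rim[130:]=0
Q=P[rim];print(len(Q),np.median(Q[:,2]))
v,u=np.where(rim)
v_,u_=v,u
for uu in range(180,350,17):
    w=v[u==uu]; print(uu,w.min() if len(w) else None,w.max() if len(w) else None)
E
```

```text
lid z [array([0.4482, 0.08  , 0.2697]), array([0.4834, 0.0769, 0.27  ]), array([0.5579, 0.0701, 0.2679]), array([0.593 , 0.0672, 0.2684])] [np.float64(0.2685), np.float64(0.2695), np.float64(0.2679)]
0.26894587507323614
[438.3  86.6 268.9]
[605.1  72.1 268.9]
2517 0.09418481596085321
180 73 85
197 80 113
214 80 119
231 80 85
248 80 85
265 80 85
282 80 85
299 80 85
316 80 118
333 80 85
```

View pics/c4.png

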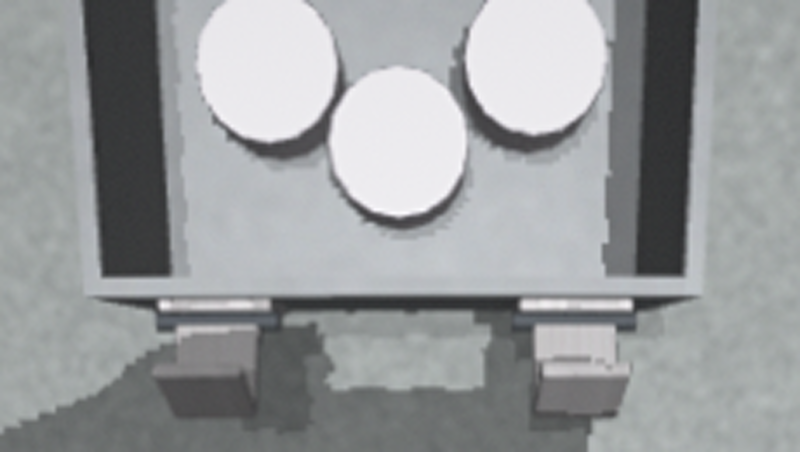

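```bash
python3 - <<'E'
from h import *
c=dict(np.load('/tmp/w4.png.npz'))
s=[516.55,21.82]
def frame(A,B,w,tag):
    A,B=A[:2]*1000,B[:2]*1000;d=(B-A);L=np.linalg.norm(d);e=d/L;n=np.array([-e[1],e[0]])
    m=(A+B)/2; print(tag,'len',L.round(1),'mid',m.round(1),'yaw',np.degrees(np.arctan2(*e[::-1])).round(2),'centre',(m+n*w).round(1))
frame(onplane(c,108.5,153.5,.2689),onplane(c,445,153.5,.2689),-60,'lid')
frame(onplane(c,175.9,85,.095),onplane(c,352.1,85,.095),60,'box outer')
frame(onplane(c,179.3,79.8,.095),onplane(c,347.3,79.8,.095),55,'box inner')
im=cv2.cvtColor(c['image'],cv2.COLOR_RGB2BGR)
a=cv2.resize(im[140:170,95:125],(400,400),interpolation=0);b=cv2.resize(im[140:170,430:460],(400,400),interpolation=0)
cv2.imwrite('pics/lc.png',np.hstack([a,b]))
E
```

```text
lid len 167.5 mid [521.7  79.3] yaw -4.98 centre [516.5  19.6]
box outer len 168.4 mid [513.2 122.2] yaw -5.06 centre [518.5 181.9]
box inner len 159.9 mid [513.  126.9] yaw -5.07 centre [517.8 181.6]
```

View pics/lc.png

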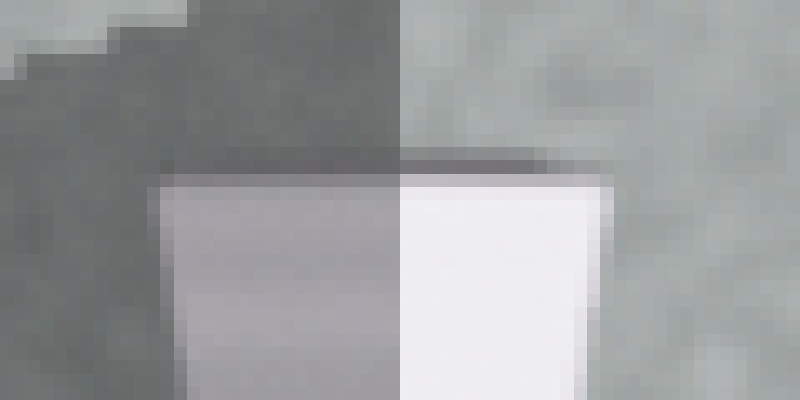

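Request:
step_arm([
  [[0,40,-20],[0,0,0],0],
  [[0,80,-40],[0,0,0],0],
  [[1,120,-80],[0,0,0],0],
  [[2,150,-100],[0,0,0],0],
  [[2,162,-120],[0,0,0],0],
  [[2,162,-128],[0,0,0],0],
  [[2,162,-128],[0,0,0],0],
  [[2,162,-128],[0,0,0],0],
  [[2,162,-128],[0,0,0],0],
])

```text
time_s: 7.0
tool_pos: [0.5203, 0.183, 0.1496]
orientation: [0.738, 0.675, 0.001, 0.001]
contact_force: [-0.1, 0.0, -3.4]
width: 0.0157
```

```bash
python3 - <<'E'
from h import *
s=manip.get_state();print(s['tool_pos'],s['orientation'],s['contact_force'],s['wrist_torque'],s['width'])
a=cap('wrist','w5.png')['image'];c=cap('side','s5.png')
im=cv2.cvtColor(c['image'],cv2.COLOR_RGB2BGR)
b=cv2.resize(im[180:320,190:350],(800,700),interpolation=cv2.INTER_CUBIC)[:600]
cv2.imwrite('pics/s5c.png',b)
E
```

```text
[0.52030368 0.1829667  0.14960341] [7.37639064e-01 6.75194765e-01 5.77210521e-04 5.54337211e-04] [-0.08936767  0.02759116 -3.43782079] [-0.07232296 -0.10359333  0.02008904] 0.015683413439726516
```

View pics/w5.png

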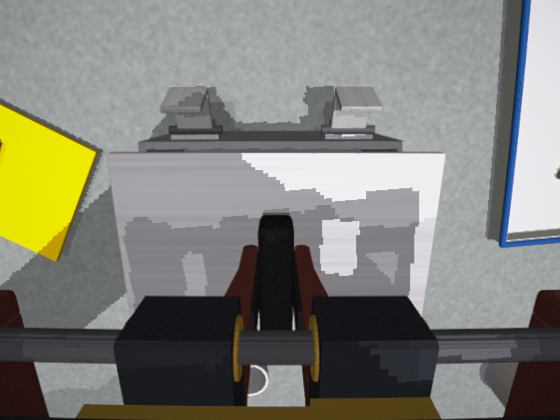

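View pics/s5c.png

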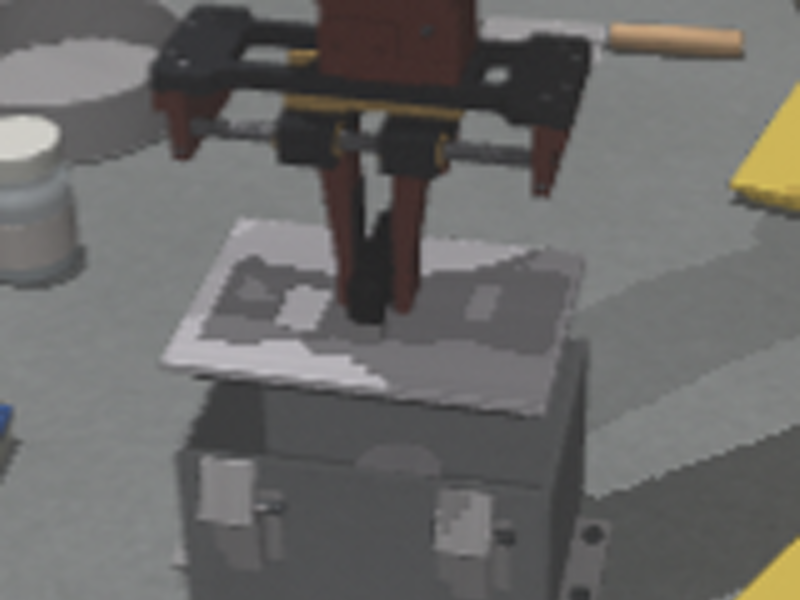

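```bash
python3 - <<'E'
from h import *
c=dict(np.load('/tmp/w5.png.npz'));im=cv2.cvtColor(c['image'],cv2.COLOR_RGB2BGR)
cv2.imwrite('pics/c5a.png',np.hstack([cv2.resize(im[120:170,100:150],(400,400),interpolation=0),cv2.resize(im[120:170,395:445],(400,400),interpolation=0)]))
P=cloud(c)
for v in range(128,156,2): print(v,P[v,160,2].round(4),P[v,270,2].round(4),P[v,385,2].round(4))
E
```

```text
128 -0.0004 -0.0003 -0.0014
130 -0.0014 -0.0002 -0.0006
132 -0.0015 0.0215 -0.0008
134 -0.0013 0.041 -0.0007
136 0.0575 0.0597 0.0611
138 0.0737 0.076 0.0769
140 0.087 0.0895 0.09
142 0.0938 0.0948 0.0946
144 0.0956 0.0948 0.0942
146 0.0945 0.0947 0.0935
148 0.093 0.0942 0.0933
150 0.068 0.0046 0.0709
152 0.1423 0.1417 0.1427
154 0.1426 0.1425 0.1431
```

View pics/c5a.png

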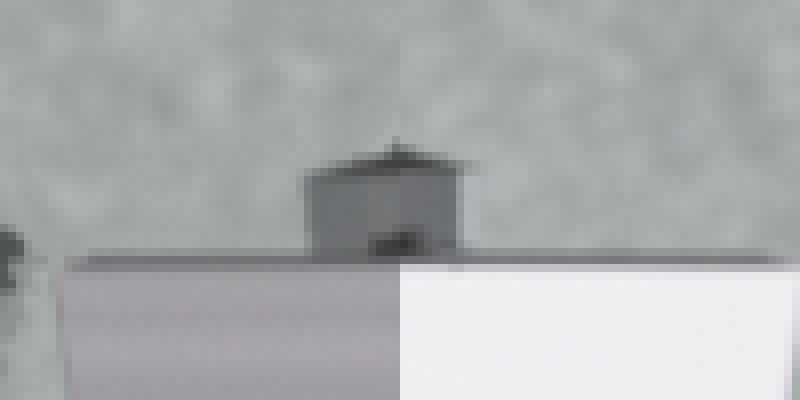

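```bash
python3 - <<'E'
from h import *
c=dict(np.load('/tmp/w5.png.npz'))
def frame(A,B,w,tag):
    A,B=A[:2]*1000,B[:2]*1000;d=(B-A);L=np.linalg.norm(d);e=d/L;n=np.array([-e[1],e[0]])
    m=(A+B)/2; print(tag,'len',L.round(1),'mid',m.round(1),'yaw',np.degrees(np.arctan2(*e[::-1])).round(2),'centre',(m+n*w).round(1))
frame(onplane(c,107.3,153.3,.1425),onplane(c,445.3,153.3,.1425),-60,'lid')
frame(onplane(c,138.3,141.6,.095),onplane(c,402.6,141.6,.095),-60,'box')
E
```

```text
lid len 169.1 mid [525.4 240.5] yaw -5.08 centre [520.1 180.7]
box len 167.3 mid [521.9 241.8] yaw -5.09 centre [516.6 182.1]
```

Request:
step_arm([
  [[-2.5,1,-10],[0,0,0],0],
  [[-2.5,1,-20],[0,0,0],0],
  [[-2.5,1,-29],[0,0,0],0],
  [[-2.5,1,-29],[0,0,0],0],
  [[-2.5,1,-29],[0,0,0],0],
  [[-2.5,1,-29],[0,0,0],0],
])

```text
time_s: 7.7
tool_pos: [0.5172, 0.1851, 0.1198]
orientation: [0.737, 0.676, 0.0, 0.0]
contact_force: [-0.2, 0.5, -4.3]
width: 0.0155
```

```bash
python3 - <<'E'
from h import *
s=manip.get_state();print(s['tool_pos'],s['orientation'],s['contact_force'],s['wrist_torque'],s['width'])
c=cap('wrist','w6.png');im=cv2.cvtColor(c['image'],cv2.COLOR_RGB2BGR)
x=np.hstack([cv2.resize(im[110:160,95:145],(400,400),interpolation=0),cv2.resize(im[110:160,405:455],(400,400),interpolation=0)])
c=cap('side','s6.png')
im=cv2.cvtColor(c['image'],cv2.COLOR_RGB2BGR)
cv2.imwrite('pics/c6.png',x)
cv2.imwrite('pics/s6c.png',cv2.resize(im[215:315,210:330],(720,600),interpolation=cv2.INTER_CUBIC))
E
```

```text
[0.51718749 0.18508875 0.11980284] [7.37030550e-01 6.75859404e-01 1.84050735e-04 2.67358284e-06] [-0.24903302  0.48947574 -4.31343736] [-0.01613379 -0.07871054 -0.04209494] 0.01554253774079815
```

View pics/c6.png

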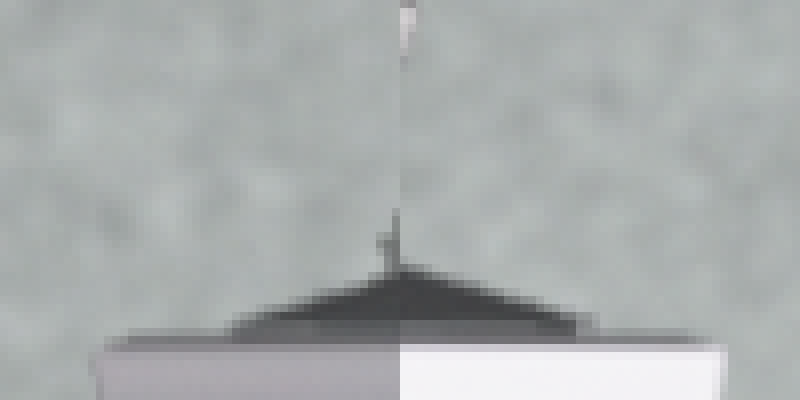

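View pics/s6c.png

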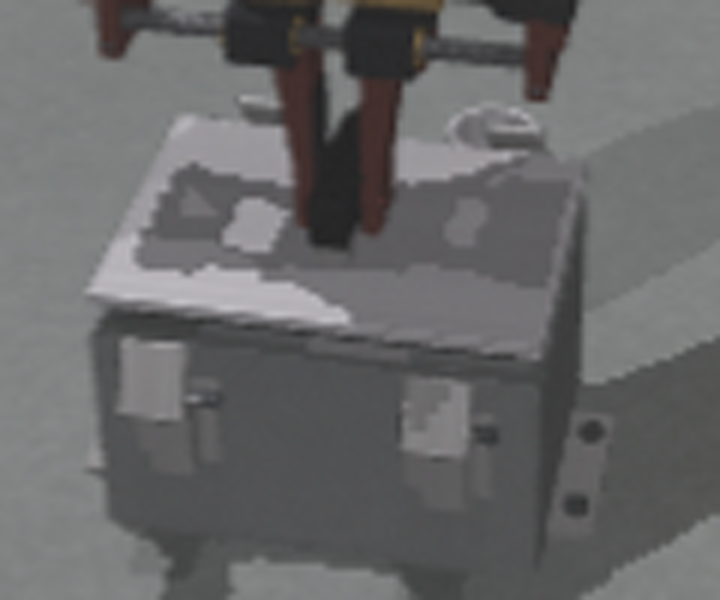

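```bash
python3 - <<'E'
from h import *
c=dict(np.load('/tmp/w6.png.npz'))
P=cloud(c);print([P[v,270,2].round(3) for v in range(146,158)])
def frame(A,B,w,tag):
    A,B=A[:2]*1000,B[:2]*1000;d=(B-A);L=np.linalg.norm(d);e=d/L;n=np.array([-e[1],e[0]])
    m=(A+B)/2; print(tag,'len',L.round(1),'mid',m.round(1),'yaw',np.degrees(np.arctan2(*e[::-1])).round(2),'centre',(m+n*w).round(1))
frame(onplane(c,107.3,153.3,.1130),onplane(c,445.3,153.3,.1130),-60,'lid')
frame(onplane(c,123.9,150.2,.095),onplane(c,428.1,150.2,.095),-60,'box')
E
```

```text
[np.float64(0.076), np.float64(0.083), np.float64(0.087), np.float64(0.092), np.float64(0.095), np.float64(0.109), np.float64(0.113), np.float64(0.113), np.float64(0.281), np.float64(0.113), np.float64(0.113), np.float64(0.113)]
lid len 168.8 mid [522.2 242.7] yaw -4.96 centre [517.  182.9]
box len 167.4 mid [521.9 242. ] yaw -4.96 centre [516.8 182.2]
```

Request:
step_arm([
  [[0,-0.5,-2],[0,0,0],0],
  [[0,-0.5,-4],[0,0,0],0],
  [[0,-0.5,-6],[0,0,0],0],
  [[0,-0.5,-8],[0,0,0],0],
  [[0,-0.5,-9],[0,0,0],0],
  [[0,-0.5,-10],[0,0,0],0],
  [[0,-0.5,-11],[0,0,0],0],
  [[0,-0.5,-11],[0,0,0],0],
])

```text
time_s: 8.6
tool_pos: [0.5169, 0.1844, 0.1085]
orientation: [0.737, 0.676, -0.0, -0.0]
contact_force: [-0.1, -0.1, -4.4]
width: 0.0154
```

Request:
step_arm([
  [[0,0,-0.5],[0,0,0],0],
  [[0,0,-1],[0,0,0],0],
  [[0,0,-1.5],[0,0,0],0],
  [[0,0,-2],[0,0,0],0],
  [[0,0,-2],[0,0,0],0],
])

```text
time_s: 9.1
tool_pos: [0.517, 0.1844, 0.1067]
orientation: [0.737, 0.676, 0.0, 0.0]
contact_force: [-1.2, -1.0, -2.8]
width: 0.0158
```

Request:
step_arm([
  [[0,0,-0.5],[0,0,0],0],
  [[0,0,-1],[0,0,0],0],
  [[0,0,-1],[0,0,0],0],
  [[0,0,-1],[0,0,0],0],
])

```text
time_s: 9.5
tool_pos: [0.517, 0.1844, 0.1067]
orientation: [0.737, 0.676, 0.0, 0.0]
contact_force: [-3.9, -2.8, 7.0]
width: 0.0158
```

```bash
python3 - <<'E'
from h import *
s=manip.get_state();print(s['tool_pos'],s['contact_force'],s['wrist_torque'])
c=cap('side','s7.png')
im=cv2.cvtColor(c['image'],cv2.COLOR_RGB2BGR)
cv2.imwrite('pics/s7c.png',cv2.resize(im[215:315,210:330],(720,600),interpolation=cv2.INTER_CUBIC))
E
```

```text
[0.51703135 0.18435254 0.10666042] [-3.88587463 -2.76515668  6.97184539] [-0.4162262  0.7935098  0.0082676]
```

View pics/s7c.png

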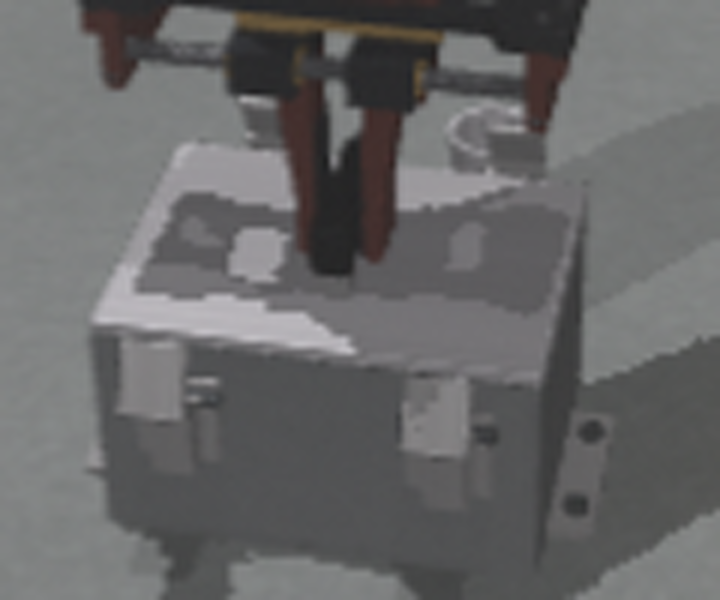

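The side view shows the lid flush on the rim with both near clips open, and the height stopped at the predicted 106.7 mm with a 7 N reaction. I'll release and rise.

Request:
step_arm([
  [[0,0,0.5],[0,0,0],0],
  [[0,0,1],[0,0,0],0],
  [[0,0,1],[0,0,0],0.5],
  [[0,0,1],[0,0,0],0.5],
  [[0,0,1],[0,0,0],0.5],
  [[0,0,1],[0,0,0],0.5],
  [[0,0,1],[0,0,0],0.5],
  [[0,0,1],[0,0,0],0.5],
  [[0,0,30],[0,0,0],0.5],
  [[0,0,70],[0,0,0],0.5],
  [[0,0,110],[0,0,0],0],
  [[0,-40,150],[0,0,0],0],
  [[0,-80,150],[0,0,0],0],
  [[0,-110,150],[0,0,0],0],
  [[0,-110,150],[0,0,0],0],
  [[0,-110,150],[0,0,0],0],
])

```text
time_s: 11.15
tool_pos: [0.517, 0.0741, 0.2558]
orientation: [0.738, 0.675, 0.0, 0.0]
contact_force: [1.0, 0.5, 0.3]
width: 0.0012
```

```bash
python3 - <<'E'
from h import *
s=manip.get_state();print(s['tool_pos'],s['orientation'],s['contact_force'],s['wrist_torque'],s['width'])
c=cap('wrist','w8.png')
E
```

```text
[0.51695453 0.07408917 0.25575769] [7.37592639e-01 6.75245939e-01 1.44772042e-04 1.42376912e-05] [1.00219341 0.50646665 0.29929975] [ 0.05734468 -0.05328368 -0.00434768] 0.001228532180512988
```

View pics/w8.png

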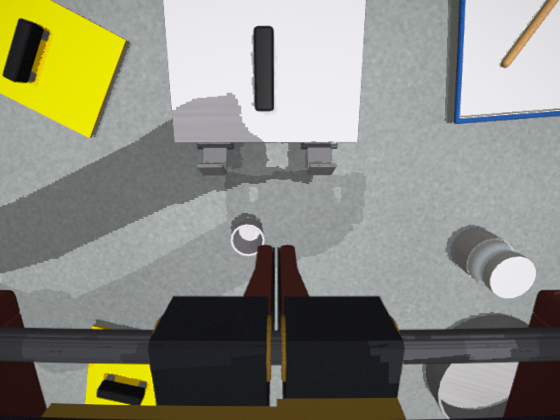

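```bash
python3 - <<'E'
from h import *
c=dict(np.load('/tmp/w8.png.npz'));P=cloud(c);z=P[...,2]
for p in [(180,10),(350,10),(215,60),(320,60),(190,130),(345,130)]: print(p,np.median(z[p[1]-4:p[1]+5,p[0]-4:p[0]+5]).round(4))
def frame(A,B,w,tag):
    A,B=A[:2]*1000,B[:2]*1000;d=(B-A);L=np.linalg.norm(d);e=d/L;n=np.array([-e[1],e[0]])
    m=(A+B)/2; print(tag,'len',L.round(1),'yaw',np.degrees(np.arctan2(*e[::-1])).round(2),'centre',(m+n*w).round(1))
frame(onplane(c,173.5,142,.101),onplane(c,357.5,142.5,.101),60,'lid')
m=(z>.104)&(z<.118);m[:145]=0;m[180:]=0
n,l,st,ce=cv2.connectedComponentsWithStats(m.astype(np.uint8))
for i in range(1,n):
    if st[i,4]>15:
        Q=P[l==i];print(st[i],Q.mean(0).round(4),Q.min(0).round(4),Q.max(0).round(4))
th=np.radians(-5.0);R=np.array([[np.cos(th),-np.sin(th)],[np.sin(th),np.cos(th)]]);C=np.array([517.3,182])
for nme,sx,sy in(('a',1,1),('b',1,-1),('c',-1,-1),('d',-1,1)):
    print(nme,'tip',(C+R@[52*sx,sy*81]).round(1),'pre TCP',(C+R@[52*sx,sy*(81+25)]).round(1),'end TCP (face at hinge+4)',(C+R@[52*sx,sy*(66+4+10)]).round(1))
print('ey',R[:,1])
E
```

```text
(180, 10) 0.1005
(350, 10) 0.1004
(215, 60) 0.1006
(320, 60) 0.1004
(190, 130) 0.1002
(345, 130) 0.1005
lid len 170.1 yaw -5.24 centre [516.9 182.6]
[309 163  27   8 178] [0.5614 0.0975 0.1089] [0.5495 0.092  0.104 ] [0.573  0.1012 0.1121]
[196 164  28   6 158] [0.4582 0.1062 0.109 ] [0.4464 0.1023 0.1041] [0.47   0.1098 0.1116]
a tip [576.2 258.2] pre TCP [578.3 283.1] end TCP (face at hinge+4) [576.1 257.2]
b tip [562.   96.8] pre TCP [559.9  71.9] end TCP (face at hinge+4) [562.1  97.8]
c tip [458.4 105.8] pre TCP [456.3  80.9] end TCP (face at hinge+4) [458.5 106.8]
d tip [472.6 267.2] pre TCP [474.7 292.1] end TCP (face at hinge+4) [472.5 266.2]
ey [0.08715574 0.9961947 ]
```

Lid plate top reads 100.5 mm at all six points, so it is seated flat. The near clips are open, with tips at (561,98) and (458,106), where they should be. Order will be b, d, then a, c. First move is to clip b.

Request:
step_arm([
  [[30,-4,-30],[0,0,0],0],
  [[43,-4,-70],[0,0,0],0],
  [[43,-4,-110],[0,0,0],0],
  [[43,-4,-140],[0,0,0],0],
  [[43,-4,-152],[0,0,0],0],
  [[43,-4,-152],[0,0,0],0],
  [[43.2,-2,-152],[0,0,0],0],
  [[43.6,2,-152],[0,0,0],0],
  [[43.8,5,-152],[0,0,0],0],
  [[44,8,-152],[0,0,0],0],
  [[44.2,10,-152],[0,0,0],0],
  [[44.2,10,-152],[0,0,0],0],
])

```text
time_s: 12.4
tool_pos: [0.5617, 0.0827, 0.1045]
orientation: [0.737, 0.675, -0.001, 0.001]
contact_force: [-0.8, -5.3, 5.3]
width: 0.0004
```

Request:
step_arm([
  [[0.2,2,0],[0,0,0],0],
  [[0.4,4,0],[0,0,0],0],
  [[0.5,6,0],[0,0,0],0],
  [[0.7,8,0],[0,0,0],0],
  [[0.9,10,0],[0,0,0],0],
  [[0.9,10,0],[0,0,0],0],
])

```text
time_s: 13.0
tool_pos: [0.5629, 0.0912, 0.1074]
orientation: [0.738, 0.675, -0.001, 0.003]
contact_force: [-10.8, -11.7, 33.6]
width: 0.0005
```

```bash
python3 - <<'E'
from h import *
s=manip.get_state();print(s['tool_pos'],s['contact_force'])
cap('wrist','w9.png')
E
```

```text
[0.56294285 0.09117381 0.10737702] [-10.78772124 -11.74801166  33.58355181]
```

View pics/w9.png

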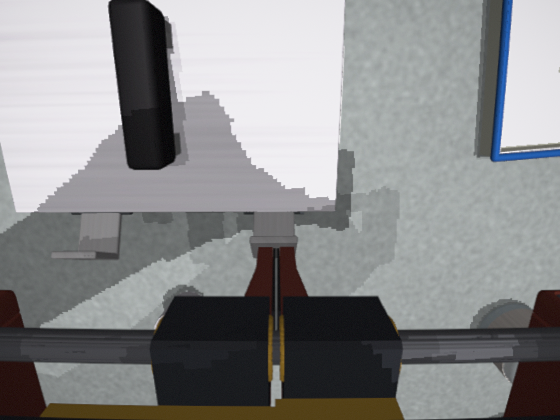

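Finger tip is riding on the tongue's slope near (275,243) and friction is taking the push through the hinge, so going level at this height jams. I'll raise it and follow the tongue's arc, inwards and slightly up.

Request:
step_arm([
  [[-0.2,-3,3],[0,0,0],0],
  [[-0.2,-3,5],[0,0,0],0],
  [[0,0,5],[0,0,0],0],
  [[0.2,2,5.5],[0,0,0],0],
  [[0.2,2,5.5],[0,0,0],0],
])

```text
time_s: 13.55
tool_pos: [0.563, 0.0975, 0.1102]
orientation: [0.737, 0.676, 0.001, 0.0]
contact_force: [-2.3, -1.5, 9.6]
width: 0.0001
```

Request:
step_arm([
  [[0.2,2,1],[0,0,0],0],
  [[0.4,4,1.5],[0,0,0],0],
  [[0.5,6,2],[0,0,0],0],
  [[0.5,6,2],[0,0,0],0],
])

```text
time_s: 13.95
tool_pos: [0.5624, 0.1032, 0.1108]
orientation: [0.737, 0.676, -0.0, -0.0]
contact_force: [0.0, -0.4, 0.5]
width: 0.0008
```

```bash
python3 - <<'E'
from h import *
s=manip.get_state();print(s['tool_pos'],s['contact_force'])
cap('wrist','w10.png')
E
```

```text
[0.56243558 0.10321044 0.11080707] [ 0.01246717 -0.35304093  0.48935236]
```

View pics/w10.png

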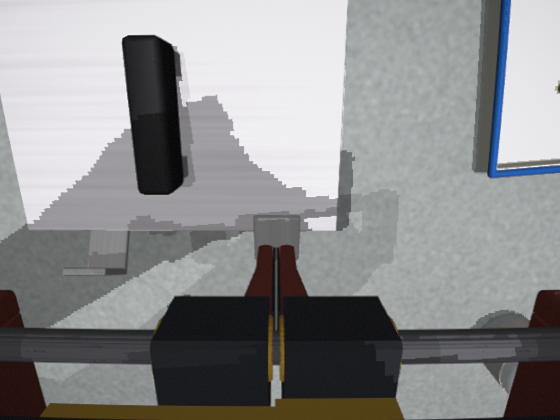

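Clip b has snapped: its tongue lies over the lid at (277,232) and the force is near zero. Next is the diagonal clip d.

Request:
step_arm([
  [[0,-5,30],[0,0,0],0],
  [[-10,10,70],[0,0,0],0],
  [[-30,55,70],[0,0,0],0],
  [[-50,100,70],[0,0,0],0],
  [[-70,145,70],[0,0,0],0],
  [[-87,180,70],[0,0,0],0],
  [[-87,193,50],[0,0,0],0],
  [[-87,193,20],[0,0,0],0],
  [[-87,193,-3],[0,0,0],0],
  [[-87,193,-3],[0,0,0],0],
  [[-87,193,-3],[0,0,0],0],
])

```text
time_s: 15.1
tool_pos: [0.4756, 0.2954, 0.1082]
orientation: [0.737, 0.676, -0.0, -0.0]
contact_force: [-0.3, -0.8, -0.4]
width: 0.0006
```

```bash
python3 - <<'E'
from h import *
s=manip.get_state();print(s['tool_pos'],s['contact_force'])
c=cap('side','s11.png')
im=cv2.cvtColor(c['image'],cv2.COLOR_RGB2BGR)
cv2.imwrite('pics/s11c.png',cv2.resize(im[215:315,210:330],(720,600),interpolation=cv2.INTER_CUBIC))
E
```

```text
[0.47556112 0.29541266 0.10818434] [-0.27620443 -0.77517152 -0.35530474]
```

View pics/s11c.png

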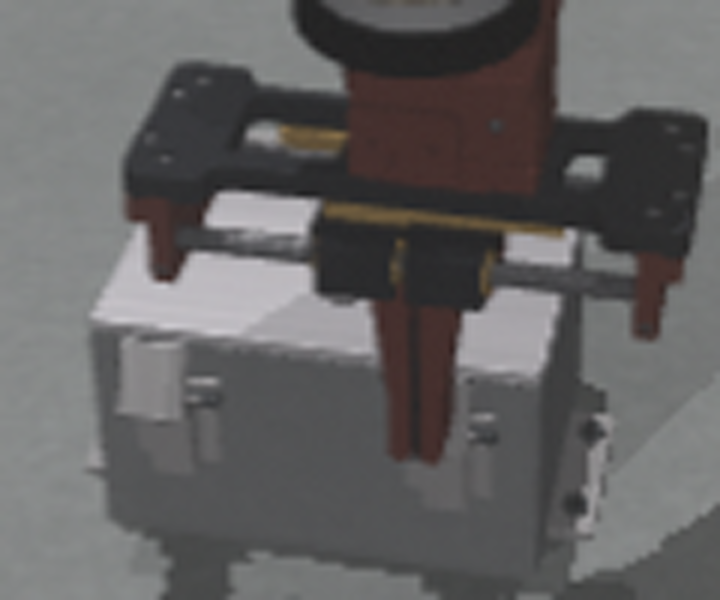

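Fingers stand just outside clip d, in front of it at (415,450) in the crop. I'll push in along the arc.

Request:
step_arm([
  [[-0.4,-5,0],[0,0,0],0],
  [[-0.9,-10,0],[0,0,0],0],
  [[-1.2,-14,0],[0,0,0],0],
  [[-1.5,-17,0.5],[0,0,0],0],
  [[-1.7,-19,1],[0,0,0],0],
  [[-1.8,-21,1.5],[0,0,0],0],
  [[-2,-23,2.2],[0,0,0],0],
  [[-2.2,-25,3],[0,0,0],0],
  [[-2.2,-25,3],[0,0,0],0],
])

```text
time_s: 16.05
tool_pos: [0.474, 0.2702, 0.1115]
orientation: [0.737, 0.676, 0.0, 0.0]
contact_force: [1.8, 2.5, 5.3]
width: 0.0002
```

Request:
step_arm([
  [[-0.2,-2,0.5],[0,0,0],0],
  [[-0.3,-4,1],[0,0,0],0],
  [[-0.5,-6,1],[0,0,0],0],
  [[-0.7,-8,1],[0,0,0],0],
  [[-0.7,-8,1],[0,0,0],0],
])

```text
time_s: 16.55
tool_pos: [0.4728, 0.2614, 0.112]
orientation: [0.737, 0.676, -0.001, 0.0]
contact_force: [1.6, 0.3, 2.8]
width: 0.0005
```

```bash
python3 - <<'E'
from h import *
s=manip.get_state();print(s['tool_pos'],s['contact_force'])
c=cap('side','s12.png')
im=cv2.cvtColor(c['image'],cv2.COLOR_RGB2BGR)
cv2.imwrite('pics/s12c.png',cv2.resize(im[215:315,210:330],(720,600),interpolation=cv2.INTER_CUBIC))
E
```

```text
[0.47276073 0.26144848 0.11195157] [1.60987739 0.2625007  2.80435035]
```

View pics/s12c.png

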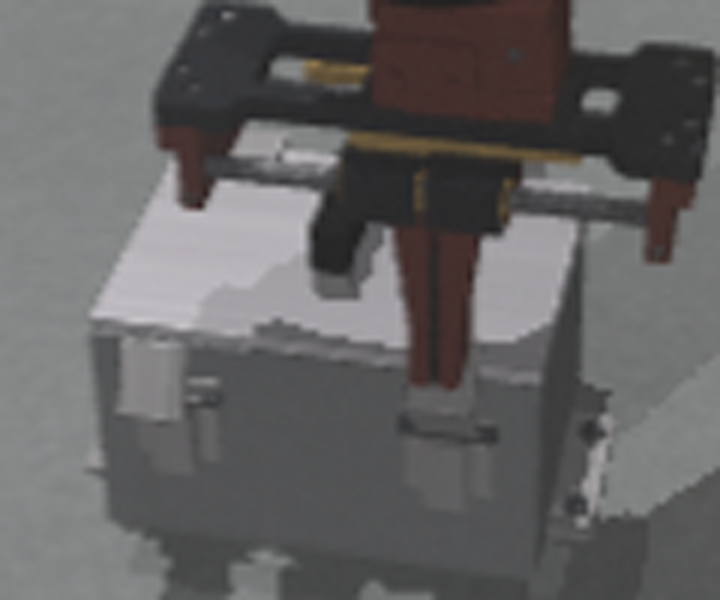

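Clip d's arm now stands upright below the fingers at (440,400). I'll lift off and check it before moving on.

Request:
step_arm([
  [[0,5,20],[0,0,0],0],
  [[10,20,60],[0,0,0],0],
  [[60,28,60],[0,0,0],0],
  [[105,28,60],[0,0,0],0],
  [[105,25,60],[0,0,0],0],
])

```text
time_s: 17.1
tool_pos: [0.5821, 0.2854, 0.1701]
orientation: [0.739, 0.674, -0.001, 0.0]
contact_force: [0.7, -0.1, -0.5]
width: 0.0005
```

```bash
python3 - <<'E'
from h import *
s=manip.get_state();print(s['tool_pos'],s['contact_force'])
c=cap('side','s13.png')
im=cv2.cvtColor(c['image'],cv2.COLOR_RGB2BGR)
cv2.imwrite('pics/s13c.png',cv2.resize(im[215:315,210:330],(720,600),interpolation=cv2.INTER_CUBIC))
E
```

```text
[0.58213824 0.28537202 0.17014418] [ 0.66257545 -0.051669   -0.54833726]
```

View pics/s13c.png

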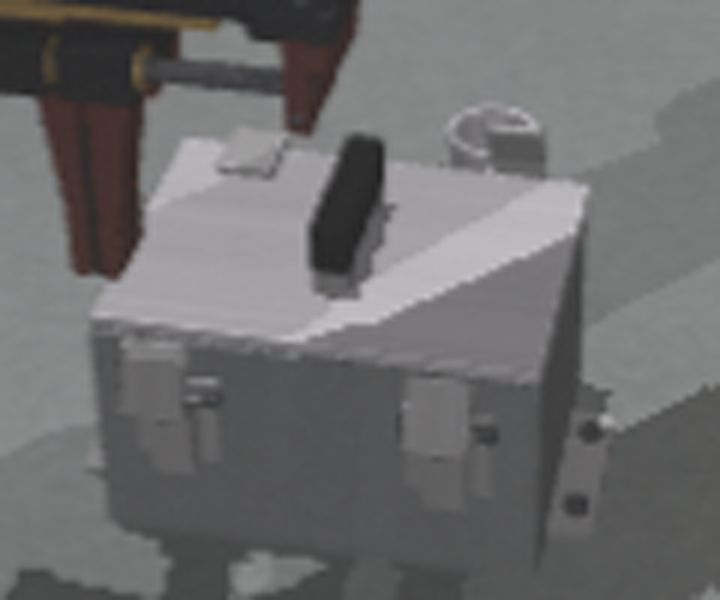

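Clip d sprang back open at (437,415), since the finger was too high (37 mm above the hinge) and rode over the tip. Clip b stays shut at (250,150). I'll redo d lower, as worked for b.

Request:
step_arm([
  [[-50,8,0],[0,0,0],0],
  [[-103,8,0],[0,0,0],0],
  [[-103,8,-30],[0,0,0],0],
  [[-103,8,-64],[0,0,0],0],
  [[-103,8,-64],[0,0,0],0],
  [[-103.4,3,-64],[0,0,0],0],
  [[-103.8,-2,-64],[0,0,0],0],
  [[-104.2,-6,-64],[0,0,0],0],
  [[-104.4,-9,-63.5],[0,0,0],0],
  [[-104.6,-12,-63],[0,0,0],0],
  [[-104.8,-14,-62.5],[0,0,0],0],
  [[-104.8,-14,-62.5],[0,0,0],0],
])

```text
time_s: 18.35
tool_pos: [0.4738, 0.2744, 0.1108]
orientation: [0.737, 0.676, 0.001, -0.0]
contact_force: [-0.6, 4.3, 6.8]
width: 0.0006
```

Request:
step_arm([
  [[-0.2,-2,-1],[0,0,0],0],
  [[-0.4,-4,-1],[0,0,0],0],
  [[-0.5,-6,-0.5],[0,0,0],0],
  [[-0.7,-8,-0.5],[0,0,0],0],
  [[-0.9,-10,0],[0,0,0],0],
  [[-1,-12,0],[0,0,0],0],
  [[-1.2,-14,0],[0,0,0],0],
  [[-1.4,-16,0],[0,0,0],0],
  [[-1.6,-18,-0.5],[0,0,0],0],
  [[-1.6,-18,-1],[0,0,0],0],
])

```text
time_s: 19.35
tool_pos: [0.4714, 0.2543, 0.1085]
orientation: [0.737, 0.676, -0.001, 0.0]
contact_force: [0.4, -0.7, 0.1]
width: 0.0006
```

```bash
python3 - <<'E'
from h import *
s=manip.get_state();print(s['tool_pos'],s['contact_force'])
c=cap('side','s14.png')
im=cv2.cvtColor(c['image'],cv2.COLOR_RGB2BGR)
cv2.imwrite('pics/s14c.png',cv2.resize(im[215:315,210:330],(720,600),interpolation=cv2.INTER_CUBIC))
E
```

```text
[0.47135283 0.25433151 0.10846669] [ 0.43160515 -0.74300184  0.06762841]
```

View pics/s14c.png

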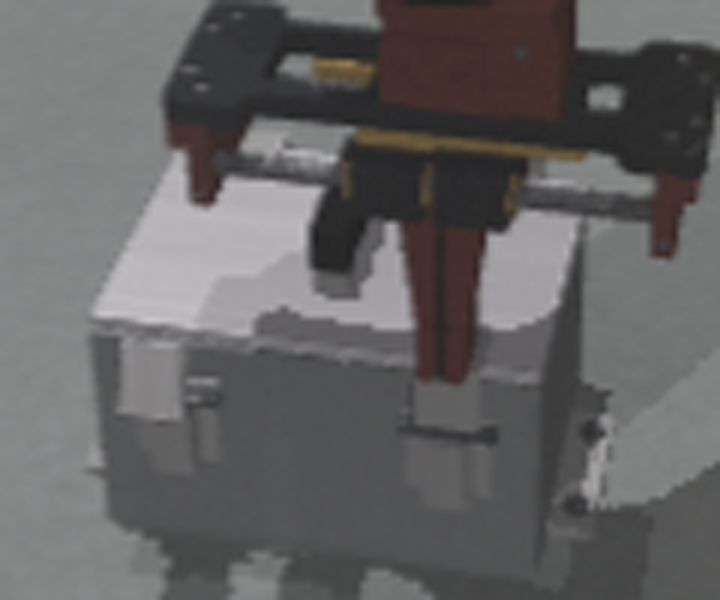

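Request:
step_arm([
  [[0,3,20],[0,0,0],0],
  [[20,20,45],[0,0,0],0],
  [[65,34,45],[0,0,0],0],
  [[107,34,45],[0,0,0],0],
  [[107,34,45],[0,0,0],0],
  [[107,34,45],[0,0,0],0],
])

```text
time_s: 20.0
tool_pos: [0.5783, 0.289, 0.1523]
orientation: [0.737, 0.675, -0.001, -0.001]
contact_force: [-1.4, 0.1, -0.4]
width: 0.0005
```

```bash
python3 - <<'E'
from h import *
s=manip.get_state();print(s['tool_pos'],s['contact_force'])
c=cap('side','s15.png')
im=cv2.cvtColor(c['image'],cv2.COLOR_RGB2BGR)
cv2.imwrite('pics/s15c.png',cv2.resize(im[215:315,210:330],(720,600),interpolation=cv2.INTER_CUBIC))
E
```

```text
[0.57834259 0.28896421 0.15227741] [-1.43798517  0.09948983 -0.36546695]
```

View pics/s15c.png

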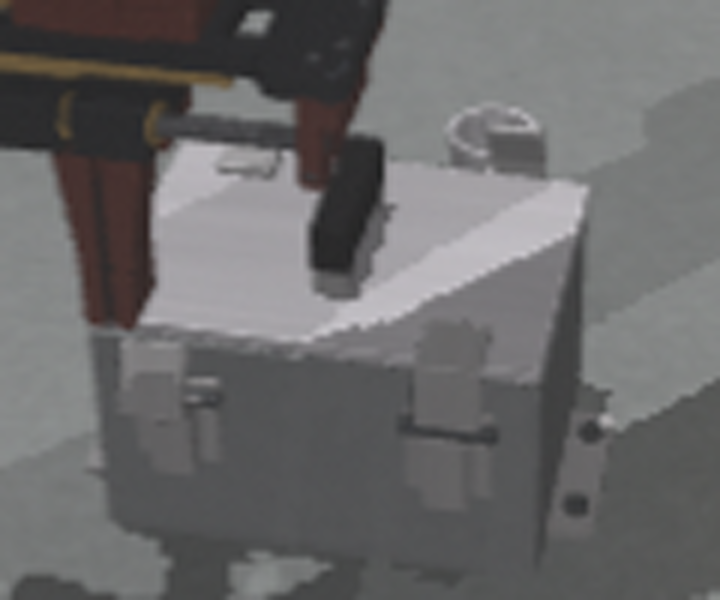

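Clip d is shut, with its tongue over the lid at (450,345), and b is still shut. Now clip a.

Request:
step_arm([
  [[0,0,-25],[0,0,0],0],
  [[0,0,-44.5],[0,0,0],0],
  [[0,0,-44.5],[0,0,0],0],
  [[-0.4,-5,-44.5],[0,0,0],0],
  [[-0.9,-10,-44.5],[0,0,0],0],
  [[-1.3,-15,-44.5],[0,0,0],0],
  [[-1.6,-18,-44],[0,0,0],0],
  [[-1.8,-21,-43.5],[0,0,0],0],
  [[-2,-23,-43],[0,0,0],0],
  [[-2.2,-25,-43],[0,0,0],0],
  [[-2.4,-27,-42.5],[0,0,0],0],
])

```text
time_s: 21.15
tool_pos: [0.5766, 0.2637, 0.1122]
orientation: [0.737, 0.676, 0.001, -0.0]
contact_force: [0.9, 3.8, 6.4]
width: 0.0007
```

Request:
step_arm([
  [[-0.2,-2,-1],[0,0,0],0],
  [[-0.4,-4,-1.5],[0,0,0],0],
  [[-0.5,-6,-1.5],[0,0,0],0],
  [[-0.7,-8,-1],[0,0,0],0],
  [[-0.9,-10,-1],[0,0,0],0],
  [[-1,-12,-0.5],[0,0,0],0],
  [[-1.2,-14,-0.5],[0,0,0],0],
  [[-1.4,-16,-0.5],[0,0,0],0],
  [[-1.6,-18,-1],[0,0,0],0],
  [[-1.6,-18,-1],[0,0,0],0],
])

```text
time_s: 22.15
tool_pos: [0.5742, 0.2435, 0.1095]
orientation: [0.737, 0.676, -0.001, -0.0]
contact_force: [-0.3, 0.3, -0.6]
width: 0.0006
```

Request:
step_arm([
  [[0,3,20],[0,0,0],0],
  [[0,10,70],[0,0,0],0],
  [[0,-30,90],[0,0,0],0],
  [[-40,-70,90],[0,0,0],0],
  [[-80,-110,90],[0,0,0],0],
  [[-110,-150,90],[0,0,0],0],
  [[-120,-175,80],[0,0,0],0],
  [[-120,-175,50],[0,0,0],0],
  [[-120,-175,50],[0,0,0],0],
  [[-120,-175,50],[0,0,0],0],
])

```text
time_s: 23.15
tool_pos: [0.4544, 0.07, 0.1604]
orientation: [0.737, 0.676, -0.0, -0.001]
contact_force: [-0.1, 0.7, 0.6]
width: 0.0004
```

```bash
python3 - <<'E'
from h import *
s=manip.get_state();print(s['tool_pos'],s['contact_force'])
c=cap('side','s16.png');w=cap('wrist','w16.png')
im=cv2.cvtColor(c['image'],cv2.COLOR_RGB2BGR)
cv2.imwrite('pics/s16c.png',cv2.resize(im[215:315,210:330],(720,600),interpolation=cv2.INTER_CUBIC))
E
```

```text
[0.45444636 0.07001258 0.1603837 ] [-0.08428664  0.72881676  0.57679445]
```

View pics/s16c.png

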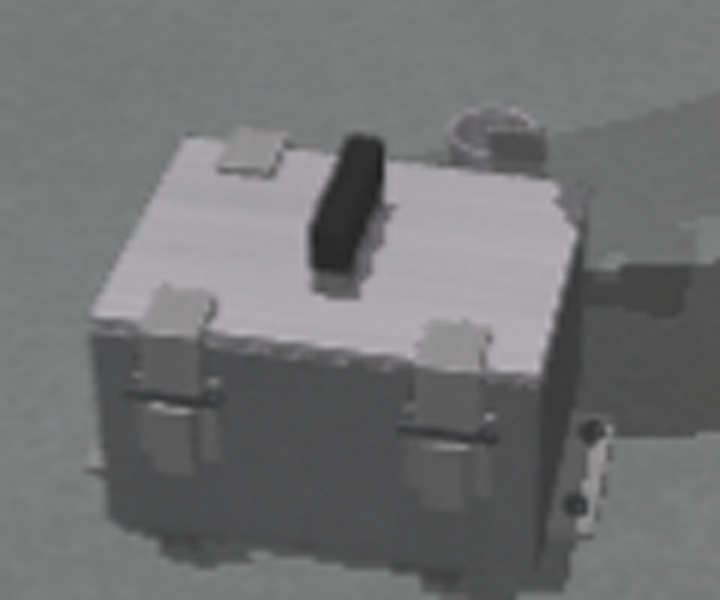

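View pics/w16.png

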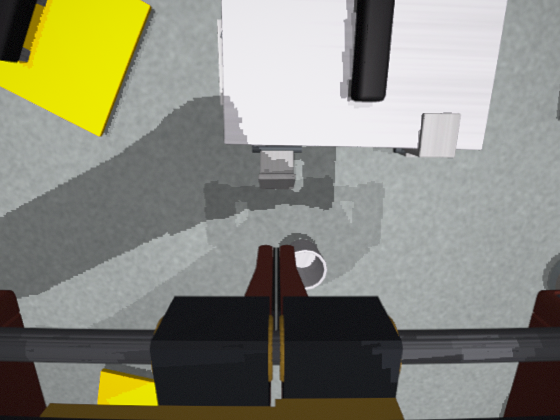

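Clips a (180,310), d (450,345) and b (250,150) are shut in the side crop. The wrist view shows c still open at (277,170), straight ahead of the fingers. Now clip c.

Request:
step_arm([
  [[1,0,-30],[0,0,0],0],
  [[1,0,-52],[0,0,0],0],
  [[1,0,-52],[0,0,0],0],
  [[1.5,8,-52],[0,0,0],0],
  [[2,14,-52],[0,0,0],0],
  [[2.4,19,-52],[0,0,0],0],
  [[2.7,22,-52],[0,0,0],0],
  [[2.9,24,-51.5],[0,0,0],0],
  [[3.1,26,-51],[0,0,0],0],
  [[3.3,28,-51],[0,0,0],0],
  [[3.5,30,-50.5],[0,0,0],0],
])

```text
time_s: 24.35
tool_pos: [0.4582, 0.0982, 0.1102]
orientation: [0.737, 0.675, -0.001, 0.001]
contact_force: [-3.6, -5.9, 10.5]
width: 0.0004
```

Request:
step_arm([
  [[0.2,2,0],[0,0,0],0],
  [[0.4,4,0.5],[0,0,0],0],
  [[0.5,6,0.5],[0,0,0],0],
  [[0.7,8,0.5],[0,0,0],0],
  [[0.9,10,0.5],[0,0,0],0],
  [[1,12,0.5],[0,0,0],0],
  [[1.2,14,0.5],[0,0,0],0],
  [[1.4,16,0],[0,0,0],0],
  [[1.6,18,0],[0,0,0],0],
  [[1.6,18,0],[0,0,0],0],
])

```text
time_s: 25.35
tool_pos: [0.4594, 0.1176, 0.1095]
orientation: [0.737, 0.676, -0.0, -0.0]
contact_force: [-0.3, -0.6, 0.6]
width: 0.0002
```

Request:
step_arm([
  [[0,-3,20],[0,0,0],0],
  [[0,-10,70],[0,0,0],0],
  [[30,-40,110],[0,0,0],0],
  [[50,-70,150],[0,0,0],0],
  [[60,-70,170],[0,0,0],0],
  [[60,-70,170],[0,0,0],0],
  [[60,-70,170],[0,0,0],0],
])

```text
time_s: 26.05
tool_pos: [0.5195, 0.0473, 0.2794]
orientation: [0.737, 0.676, 0.0, -0.0]
contact_force: [0.2, 0.0, -1.0]
width: 0.0002
```

```bash
python3 - <<'E'
from h import *
s=manip.get_state();print(s['tool_pos'],s['contact_force'],s['time_s'])
c=cap('side','s17.png');w=cap('wrist','w17.png');t=cap('top','t17.png')
P=cloud(w);z=P[...,2]
# tongues: top height
m=(z>.1028)&(z<.112);m=cv2.morphologyEx(m.astype(np.uint8),cv2.MORPH_OPEN,np.ones((5,5)))
n,l,st,ce=cv2.connectedComponentsWithStats(m)
for i in range(1,n):
    if st[i,4]>60: print(st[i],np.median(P[l==i],axis=0).round(4))
im=cv2.cvtColor(c['image'],cv2.COLOR_RGB2BGR)
cv2.imwrite('pics/s17c.png',cv2.resize(im[215:315,210:330],(720,600),interpolation=cv2.INTER_CUBIC))
E
```

```text
[0.51948495 0.04729465 0.27938178] [ 0.15017042  0.01437971 -0.95443074] 26.05
[305  91  25  30 560] [0.5635 0.1253 0.1042]
[196  92  25  29 604] [0.4614 0.1339 0.1043]
```

View pics/w17.png

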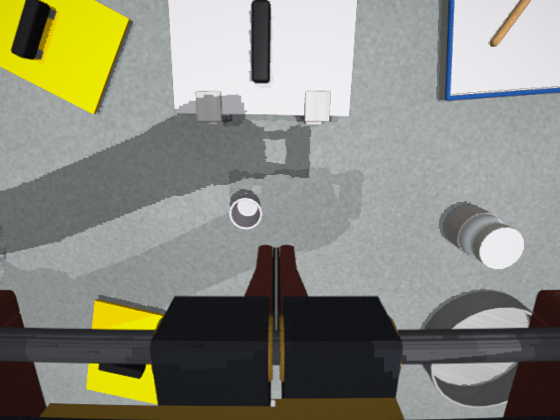

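View pics/s17c.png

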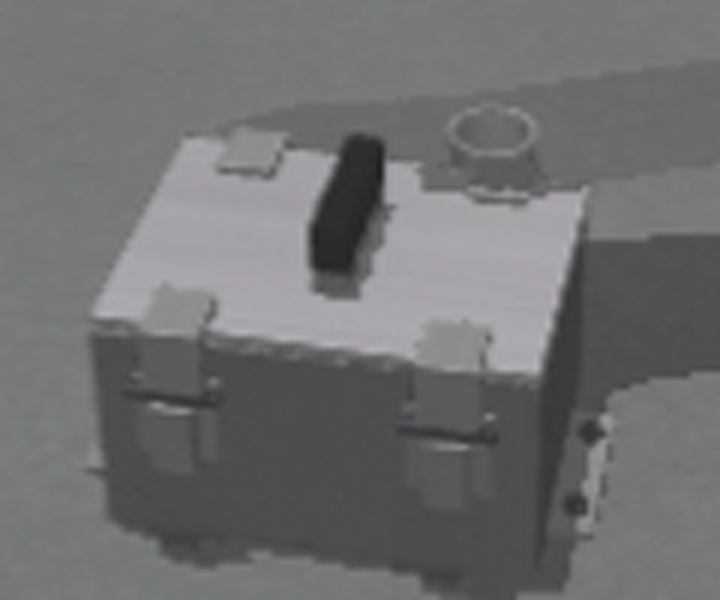

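View pics/t17.png

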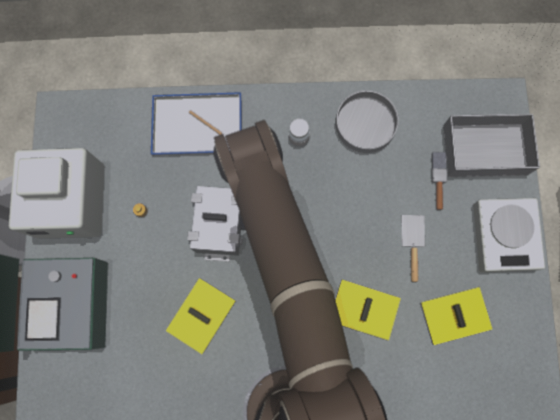

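All four clips are shut: the near tongues at (208,106) and (317,106) in the wrist view lie at 104 mm, and the far pair looks shut from the side. The bystanders are unmoved. One last depth check on the far pair, then hand in.

```bash
python3 - <<'E'
from h import *
c=dict(np.load('/tmp/s17.png.npz'));P=cloud(c);z=P[...,2]
for n,(u,v) in {'a':(180,306),'d':(452,345),'b':(250,148),'c':(505,193),'lid':(250,250)}.items():
    U,V=int(210+u/6),int(215+v/6);print(n,np.median(P[V-1:V+2,U-2:U+3].reshape(-1,3),axis=0).round(4))
t0=dict(np.load('/tmp/top0.png.npz'))['image'].astype(int);t1=dict(np.load('/tmp/t17.png.npz'))['image'].astype(int)
for n,(u,v) in dict(weight=(139,210),jar=(299,130),spat=(414,245),brush=(440,180)).items():
    print(n,abs(t0[v-12:v+13,u-12:u+13]-t1[v-12:v+13,u-12:u+13]).mean().round(1))
print(manip.get_state()['contact_force']); print(manip.sign_off())
E
```

```text
a [0.5729 0.2297 0.1044]
d [0.4706 0.2411 0.1051]
b [0.5665 0.1233 0.1046]
c [0.4591 0.1462 0.1032]
lid [0.5553 0.1858 0.1005]
weight 11.0
jar 11.6
spat 12.4
brush 10.2
[ 0.10691178 -0.75355101 -0.48264251]
the job is handed in; nothing more can be done
None
```

The silver lid is fully seated on the box and all four clips are snapped shut. They closed in the order b, d (one diagonal), then a, c. I handed the job in at about 26 s, with the gripper clear of everything.

- **Lid:** before I touched any clip, the plate top measured 100.5 mm at six points, against 101 mm expected when seated. The seating push was about 7 N, and the two near clips I could measure were still open. I only saw the other two open in the side picture.
- **Clips:** the shut tongues measure 103–105 mm high, against 105 mm expected. The reading for c (103 mm) is the lowest and came from a partly hidden spot; the wrist view gave 104 mm for it.
- **What went wrong:** my first push on b, level and too low, jammed briefly with about 37 N total on the fingertips. Following the tongue's arc then closed it. My first push on d stopped short and the clip sprang back open, so I pushed it again before starting a.
- **Bystanders:** the cup, jar, weight, brush, spatula and yellow look-alike lids appear unmoved. The before/after picture difference around the jar, weight, brush and spatula was an inconclusive 10–12 grey levels. It was about the same at all four, so I put it down to lighting and noise. I judged the cup and the yellow lids only by eye.

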